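Open the perfume whose cap may be reverse-threaded

TASK

Turn the swivel tray, which has an upright post to take it by, a quarter turn anticlockwise (seen from above) to its click stop, so that the perfume bottle that starts on the left comes round to the robot's side, and leave the tray there. Then unscrew that bottle's cap: one of the two look-alike bottles has an ordinary thread and one a reversed thread and nothing shows which is which, so try both ways until it comes loose, lift it off and finish holding it still in the gripper, at least 6 cm above where it sat. Leave the other bottle's cap on and the padlock, comb, jewellery box and nail clipper where they are.

Things in the scene. Friction and masses are not known exactly. Their poses are not given: they have to be found in the camera images.
- tray (a joint): angle of the white round swivel tray (platter 250 mm across, top 24 mm above the table), rad, growing anticlockwise seen from above; starts at 0 in a click stop; the other click stop is at 1.571, where a sprung ball centres it if let go within 0.05 rad; end stops at -0.12 and 2.0. Leaving a click stop takes about 4 N at the post; elsewhere it turns lightly and stays where left.
- tray_center (a point): fixed point on the tray's turning axis at the height of the platter's top (24 mm above the table); z up. The whole tray's place and heading vary. It does not turn with the platter; in its frame, the post starts at -x, the left bottle at +y and the right bottle at -y.
- post_center (a point): centre of the round upright wooden post on the platter: 16 mm diameter with a 20 mm ball on top, from 24 to 116 mm above the table, 108 mm out from the tray's axis. This point is 70 mm above the table. It starts on the robot's side and moves to the right as the tray turns anticlockwise. Its frame turns with the platter, x pointing to the axis.
- cap_center (a point): centre (half-way up) of the round dark cap to take off: 40 mm diameter, 34 mm tall, flat top 128 mm above the table, lower rim 94 mm; z is its axis. It starts left (+y) of the tray's axis, 68 mm out, and comes to the robot's side after the quarter turn. Its glass bottle is 44 mm square, shoulder 88 mm above the table, clipped in a seat on the platter that stops it turning or rising.
- other_cap_center (a point): centre of the identical cap on the other, identical bottle, which starts right (-y) of the tray's axis, 68 mm out; leave it on.
- cap: the same cap, about 30 g; origin at the centre of its lower rim. Coarse part-turn thread, hand not visible: the loosening way (anticlockwise if ordinary, clockwise if reversed) it turns easily, without rising, and is free to lift once turned 1.0 to 1.9 rad (aim for 1.3); the other way it stops hard within 0.2 rad. It must rise 30 mm to clear the 21 mm thick neck.
- other_cap: the other cap; origin at the centre of its lower rim.
- padlock: red steel padlock, 59 x 42 x 18 mm, lying in a clear plastic tray with a raised lid, on the right; origin under its body. Leave alone.
- comb: wooden comb, 170 x 40 x 6 mm, lying beyond the swivel tray; origin under its middle. Leave alone.
- jewel_box: pink hard-shell jewellery box, 110 x 150 x 72 mm, on the left; origin under its middle. Leave alone.
- clipper: chrome nail clipper, 58 x 12 x 12 mm, on the left, nearer the robot; origin under its middle. Leave alone.

How it is judged (in metres and radians):
On the way, in this order (a step that is already met when the one before it is completed fails the run):
1. the tray rests in the quarter-turn click stop, the cap still on (value of joint tray between 1.48 and 1.66 rad and velocity of joint tray between -0.05 and 0.05 rad/s and height (world z) of cap_center below 0.121 m), for 0.2 s.
2. the cap has been turned loose on its bottle (angle between the x axis of cap_center and the x axis of post_center, either way round above 0.75 rad and height (world z) of cap_center below 0.131 m), for 0.1 s.
At the end, for the whole second after the job is handed in: Tray in its quarter-turn click stop (within 0.09 rad); the left-starting bottle's cap gripped and held still at least 55 mm above its seat; the other cap still on (6 mm, 0.5 rad); bystanders within 30 mm of their starts (value of joint tray between 1.48 and 1.66 rad and height (world z) of cap_center above 0.166 m and contact force between the fingers and cap above 0.5 N and linear speed of cap below 0.03 m/s and contact force between cap and other_cap below 0.1 N and height (world z) of other_cap_center between 0.105 and 0.117 m and angle between the x axis of other_cap_center and the x axis of post_center, either way round below 0.5 rad and distance of each of padlock, comb, jewel_box, clipper from where it was at the start of the episode below 0.03 m); the arm keeps its last pose, push and grip.
It fails at once if the other bottle's cap is taken off (height (world z) of other_cap_center above 0.126 m).
It fails at once if a bystander is pushed away (distance of any of padlock, comb, jewel_box, clipper from where it was at the start of the episode above 0.03 m).
It also fails if it takes over 58 s, if anything falls off the work surface, if the arm or the gripper's body presses on something with over 40 N, if the wrist force passes 120 N, or if a joint passes its speed limit or range.

ROBOT

A 6-joint arm with a two-finger parallel gripper is mounted at the origin on the work surface. World frame = base frame: x ahead of the robot, y to its left, z up, the work surface at z = 0. Lengths are in mm, angles in degrees, forces in N, time in s.
With the tool pointing down it reaches from about 300 to 850 mm from the base axis. Payload 4.2 kg.
Tool frame: the origin (TCP) lies on the centre line of the jaws, within the pads' length; the fingertips stand 14 mm ahead of it and the grasp point (between the pads) lies 5 mm behind it; z points along the fingers, y is the direction in which the jaws open and shut (so a half turn about z gives the same grasp; the last joint's range is limited). The gripper opens to 91 mm and grips with 3 to 60 N. Pads are 32 mm wide; open, the fingers measure 118 mm over their backs; the gripper's body (76 mm by 178 mm) begins 60 mm behind the grasp point.
Start: joints at [75.287, 18.312, 89.639, -0, 72.044, -1.146], TCP at [134.892, 558.969, 227.976] pointing down, gripper open.
Joint ranges: [-177.97, 177.97], [-48.28, 115.42], [12.27, 149.76], [-77.06, 257.06], [2.81, 150.46], [-146.56, 146.56]. Speed limits (degrees/s): [147.25, 147.25, 180, 180, 180, 180].

INTERFACE

Orientations are given as [roll, pitch, yaw] about the fixed x, y, z axes, in that order (R = Rz(yaw) Ry(pitch) Rx(roll)).
In Python, from workcell import env gives the robot as it stands.
- The arm moves only by the tool play_rows, never from a script. Its argument "increments" is a list of rows, each a list of 5 numbers: the shift along the world's x, y, z in mm, then the turn about the world's z in degrees, then the closure, from 0 (fully open) to 1 (shut). In form: [[x, y, z, yaw, fingers], ...]. A call has 1 to 20 rows; each row shifts and turns the commanded pose from where the row before left it; what a row does not reach is not made up. A row lasts 1/8 s, in which the tool goes at most 62.5 mm and 10.7 degrees, less where a joint would pass 70% of its speed; a pose out of reach is approached as far as the arm can. A call is refused whole if a number of a shift passes 62.5 or a number of a turn 10.7, either way. A call with a gripper value outside its range is refused whole. The fingers move at their own pace and stop on an object; "newtons" is the grip in N (left out, the last holds). Time passes only in rows, so rows that do not move let the fingers close. It gives the time, the measured TCP pose, the force and the opening at its end, in the units of the state.
- env.state(): the state, without advancing time (a new reading comes with each control period).
- env.grab_frame(name): name is "scene" or "side" or "wrist"; returns the picture (384x512x3 uint8, red, green, blue); there is no depth.
- env.calibration(name): a dict with "fx", "fy", "cx", "cy" (pixels), "R" (3x3) and "t" (3): a world point X has camera coordinates R X + t; the wrist camera has in their place "hand_eye" (4x4, takes a point from camera to tool coordinates, whose origin is the TCP and whose axes are the flange's). Camera axes: x right, y down, z forward; pixel columns grow to the right and rows downward; lengths in mm; the calibration is good to about 2 mm. A picture is of the moment at which its call begins: read the wrist's pose just before it. calibration takes no time and is no camera call.
- env.job_done(): hands the job in, once; it reports no verdict.
The state is a dict: "time_s": time; "qpos": joint angles; "qvel": joint speeds; "effort": joint torques, N m; "ee_pos": TCP position; "ee_rot": TCP orientation; "force": force on the tool from outside, world axes, zero at the start; "torque": the same for the moment, N m; "gripper_width": finger opening in mm.
Only numpy, scipy, OpenCV 4.12 (cv2) and the standard library are available. Lean on these libraries where they do the work, as an engineer would, in place of code of your own. Each camera call takes 0.05 s, during which the arm holds its last target.

## Working session

There is one attempt and no reset: what is moved stays moved. The work goes in short steps, Python scripts to look and compute and a tool call to move; the robot and the scene stay as the last step left them, time stands still between calls to the robot, and variables do not carry over. Pictures are saved under pics/ and viewed, and the job is handed in when it is done.

Besides the shell and the picture viewer there is one more tool, called after "Call:" as name([rows], argument=value, ...), one row to a line, values as JSON. play_rows: Moves the arm, as the interface text tells. Its arguments: {"type":"object","properties":{"increments":{"type":"array"},"newtons":{"type":"number"}},"required":["increments"]}

```bash
mkdir -p pics; ls
python3 - <<'E'
from workcell import env
import cv2
for n in ("scene","side","wrist"):
    s=env.state(); im=env.grab_frame(n); cv2.imwrite(f"pics/a_{n}.png",im[:,:,::-1])
    c=env.calibration(n); print(n,{k:(v.tolist() if hasattr(v,'tolist') else v) for k,v in c.items()})
print(env.state())
E
```

```text
pics
scene {'fx': 391.2781887895715, 'fy': 391.2781887895715, 'cx': 255.15825802223893, 'cy': 192.13566726938436, 'R': [[0.07285961581625953, 0.9971098388863973, -0.02152778620875963], [0.5823094881842032, -0.06005397919623909, -0.8107460635447754], [-0.8096957060240335, 0.046534812545455204, -0.5850020297978469]], 't': [-33.83864200403694, -246.43978972773056, 1581.7603400224284]}
side {'fx': 460.4872299917175, 'fy': 460.4872299917175, 'cx': 257.76369614719596, 'cy': 193.47787837871348, 'R': [[0.8579682223638126, -0.5137016762111791, -0.0010570107397906772], [-0.3550167982771801, -0.5914480854734944, -0.723983587611458], [0.371286415527015, 0.6215301682521636, -0.689816386872288]], 't': [-496.68207750292976, 286.5851091405183, 1244.6354337783393]}
wrist {'fx': 285.35017571725683, 'fy': 285.35017571725683, 'cx': 253.51859943801455, 'cy': 192.02182524691193, 'hand_eye': [[2.7618869142637288e-05, -0.9558481645673524, -0.29386099695335555, 83.33258075970173], [0.9999999913448425, -1.1401989845498783e-05, 0.00013107367214134968, 0.930508770906946], [-0.00012863712904266953, -0.29386099803004917, 0.9558481559794269, -157.12812263941512], [0.0, 0.0, 0.0, 1.0]]}
{'time_s': 0.15, 'qpos': array([ 7.52861036e+01,  1.83448443e+01,  8.96882227e+01, -1.71298435e-03,
        7.20441742e+01, -1.14629316e+00]), 'qvel': array([ 0.09153879, -0.04677234, -0.24337853,  0.0325066 ,  0.02015705,
        0.04230793]), 'effort': array([ 1.05668765e-03, -4.12777197e+01, -2.32155436e+01,  7.28061609e-02,
        4.33480320e-02, -1.04509597e-04]), 'ee_pos': array([134.81532697, 558.61904685, 227.31160482]), 'ee_rot': array([-1.79922742e+02,  8.32835083e-05,  1.66432926e+02]), 'force': array([-0.47867256, -0.38742264, -0.43682823]), 'torque': array([0.01793171, 0.01744727, 0.03491324]), 'gripper_width': 91.53759079133751}
```

View pics/a_scene.png

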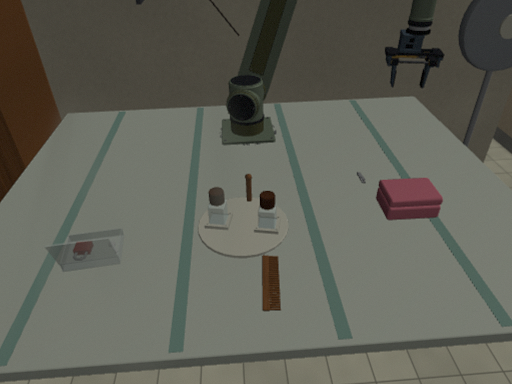

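View pics/a_side.png

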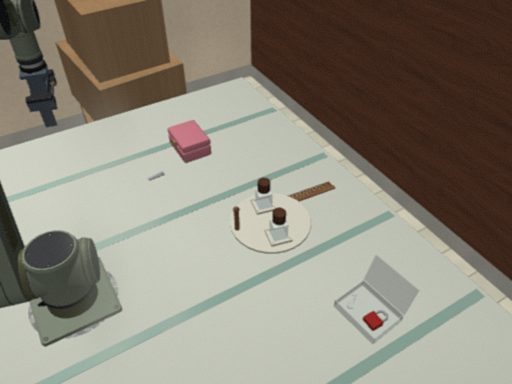

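View pics/a_wrist.png

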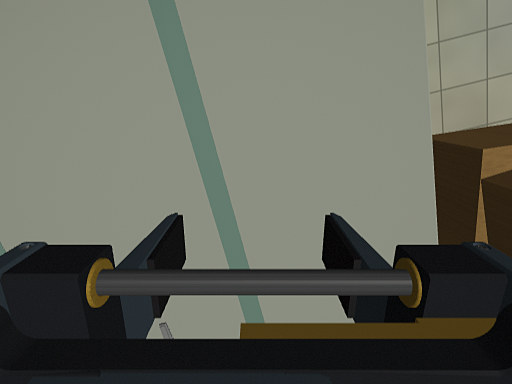

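The scene picture shows the robot from the front, so +y is to the right. The platter is around (243,226), the post at (249,187), and the left bottle's cap at (267,200). The other cap is at (217,196), the box at (408,198) and the clipper at (361,177). I'll enlarge these to measure them.

Run:
```python
import cv2
a=cv2.imread("pics/a_scene.png")[165:255,190:300]; b=cv2.imread("pics/a_side.png")[170:255,220:320]
cv2.imwrite("pics/b_scene.png",cv2.resize(a,None,fx=7,fy=6.5 and 6.5,interpolation=cv2.INTER_CUBIC)[:600])
cv2.imwrite("pics/b_side.png",cv2.resize(b,None,fx=7,fy=7,interpolation=cv2.INTER_CUBIC))
```

```text
(no output)
```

View pics/b_scene.png

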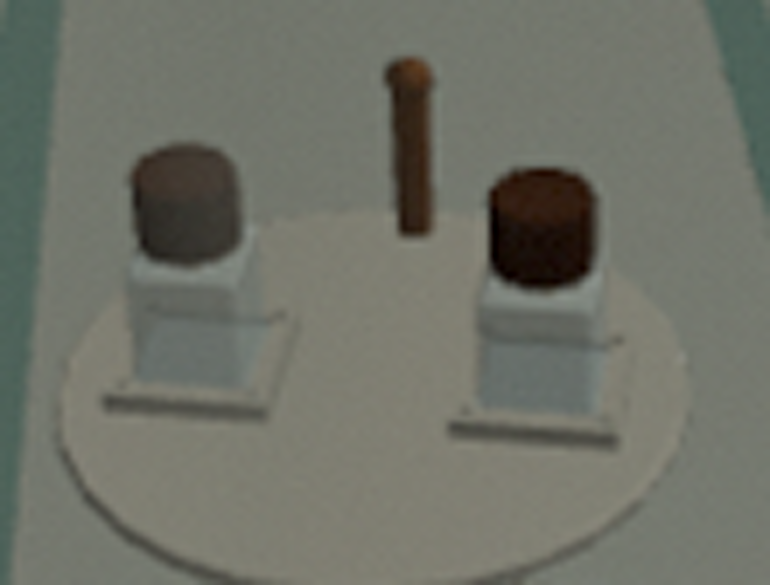

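View pics/b_side.png

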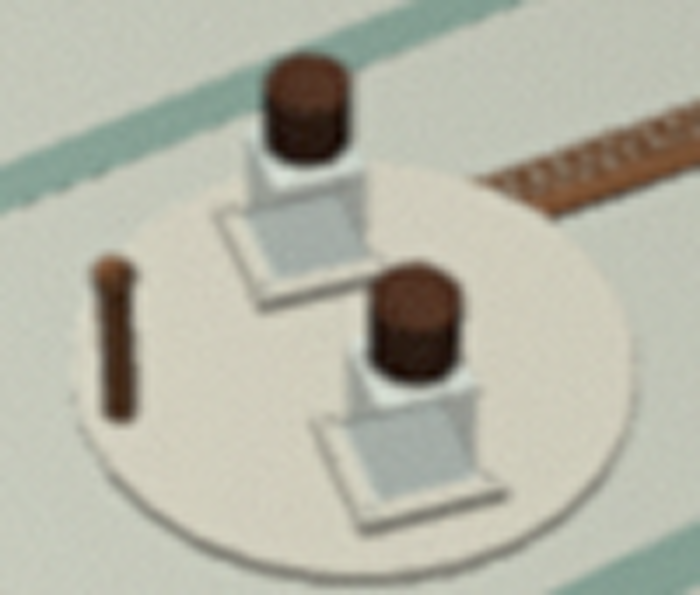

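```bash
cat > h.py <<'E'
import numpy as np, cv2
from workcell import env
def proj(n,X):
    c=env.calibration(n); p=np.array(c["R"])@np.array(X,float)+np.array(c["t"])
    return np.array([c["cx"]+c["fx"]*p[0]/p[2], c["cy"]+c["fy"]*p[1]/p[2]])
def onz(n,uv,z):
    c=env.calibration(n); R=np.array(c["R"]); t=np.array(c["t"])
    d=R.T@np.array([(uv[0]-c["cx"])/c["fx"],(uv[1]-c["cy"])/c["fy"],1]); o=-R.T@t
    return (o+d*(z-o[2])/d[2])[:2]
E
python3 - <<'E'
from h import *
from scipy.optimize import least_squares
sc=lambda x,y:((x+.5)/7-.5+190,(y+.5)/6.5-.5+165)
si=lambda x,y:((x+.5)/7-.5+220,(y+.5)/7-.5+170)
obs=[("scene","c1",sc(543,228)),("side","c1",si(307,110)),("scene","c2",sc(187,204)),("side","c2",si(415,323)),
("scene","b",sc(409,75)),("side","b",si(113,275)),("scene","p",sc(415,231)),("side","p",si(120,414))]
H={"c1":(0,68,111),"c2":(0,-68,111),"b":(-108,0,106),"p":(-108,0,26)}
def pt(p,k,a=0):
    x,y,z=H[k];c,s=np.cos(p[2]+a),np.sin(p[2]+a); return [p[0]+c*x-s*y,p[1]+s*x+c*y,z]
for n,k,uv in obs: print(n,k,onz(n,uv,H[k][2]).round(1))
f=lambda p:np.concatenate([proj(n,pt(p,k))-uv for n,k,uv in obs])
r=least_squares(f,[550,0,0]);p=r.x
print(p,np.degrees(p[2]),r.fun.reshape(-1,2).round(2).tolist())
for a in (0,1.571): print({k:np.round(pt(p,k,a),1).tolist() for k in H})
for n,uv,z in (("scene",(361,177),6),("scene",(408,188),72),("side",(189,135),72),("side",(156,176),6),("scene",(85,248),10),("side",(373,320),10)): print(n,onz(n,uv,z).round(0))
E
```

```text
scene c1 [613.8  22.8]
side c1 [613.1  23.1]
scene c2 [ 583.9 -109.8]
side c2 [ 583.9 -109.3]
scene b [489.8 -20.2]
side b [493.6 -17.4]
scene p [498.  -20.7]
side p [491.1 -22.6]
[ 5.98416210e+02 -4.33954845e+01 -2.17207493e-01] -12.4450726469665 [[0.04, -0.17], [0.01, 0.02], [0.02, -0.03], [0.05, 0.12], [0.08, 0.6], [0.25, 0.66], [0.08, -1.02], [0.14, -0.74]]
{'c1': [613.1, 23.0, 111.0], 'c2': [583.8, -109.8, 111.0], 'b': [493.0, -20.1, 106.0], 'p': [493.0, -20.1, 26.0]}
{'c1': [532.0, -28.8, 111.0], 'c2': [664.8, -58.0, 111.0], 'b': [575.2, -148.9, 106.0], 'p': [575.2, -148.9, 26.0]}
scene [383. 355.]
scene [548. 433.]
side [545. 426.]
side [378. 353.]
scene [ 643. -464.]
side [ 646. -467.]
```

The two cameras agree: tray centre (598.4, −43.4), heading −12.4°, post (493, −20). The cap will end at (532, −29) and the post at (575, −149). Next I move above the post.

Call:
play_rows([
  [10,-16,0,0,0],
  [20,-32,0,0,0],
  [20,-32,0,0,0],
  [20,-32,0,0,0],
  [20,-32,0,0,0],
  [20,-32,0,0,0],
  [20,-32,0,0,0],
  [20,-32,0,0,0],
  [20,-32,0,0,0],
  [20,-32,0,0,0],
  [20,-32,0,0,0],
  [20,-32,0,0,0],
  [20,-32,0,0,0],
  [20,-32,0,0,0],
  [20,-32,0,0,0],
  [20,-32,0,0,0],
  [20,-32,0,0,0],
  [20,-32,0,0,0],
  [8,-18,0,0,0],
  [0,0,0,0,0],
], newtons=15)

```text
time_s: 2.65
ee_pos: [492.4, -19.9, 227.8]
ee_rot: [180.0, -0.1, 166.3]
force: [0.4, 0.6, -0.3]
gripper_width: 90.9
```

Run:
```python
from h import *
s=env.state(); print(s["ee_pos"],s["ee_rot"],s["qpos"],s["force"])
im=env.grab_frame("wrist"); cv2.imwrite("pics/c.png",im[:,:,::-1])
```

```text
[492.3553776  -19.8817179  227.77060371] [ 1.79988092e+02 -5.67209589e-02  1.66303739e+02] [-3.66379911e+00  1.09272741e+01  9.99178908e+01  2.31125155e-02
  6.92086157e+01 -7.99757462e+01] [ 0.40549145  0.60682137 -0.31888713]
```

View pics/c.png

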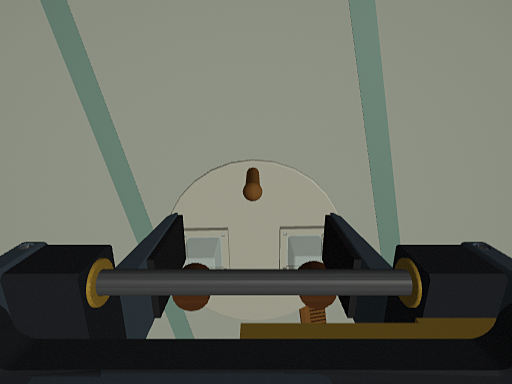

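The wrist view shows the post ball at (253,191), centred between the fingers, with both caps below it. I'll check that against the prediction.

```bash
cat >> h.py <<'E'
from scipy.spatial.transform import Rotation as Ro
def wproj(X,s):
    c=env.calibration("wrist"); H=np.array(c["hand_eye"]); R=Ro.from_euler("xyz",s["ee_rot"],degrees=True).as_matrix()
    p=R.T@(np.array(X,float)-s["ee_pos"]); q=H[:3,:3].T@(p-H[:3,3])
    return np.array([c["cx"]+c["fx"]*q[0]/q[2],c["cy"]+c["fy"]*q[1]/q[2]])
E
python3 - <<'E'
from h import *
s=env.state()
for X in ([493,-20,106],[493,-20,26],[613,23,128],[583.8,-109.8,128],[532,-29,111]): print(X,wproj(X,s))
E
```

```text
[493, -20, 106] [251.78629666 191.00456412]
[493, -20, 26] [252.10727338 173.0603465 ]
[613, 23, 128] [318.13200236 293.4295597 ]
[583.8, -109.8, 128] [189.71297042 295.82575843]
[532, -29, 111] [252.25390804 229.01856727]
```

It matches within about 1 px. I'll descend to TCP z ≈ 80 and grip the post.

Call:
play_rows([
  [0.5,0,-25,0,0],
  [0,0,-25,0,0],
  [0,0,-25,0,0],
  [0,0,-25,0,0],
  [0,0,-25,0,0],
  [0,0,-23,0,0],
  [0,0,0,0,0],
  [0,0,0,0,1],
  [0,0,0,0,1],
  [0,0,0,0,1],
  [0,0,0,0,1],
  [0,0,0,0,1],
  [0,0,0,0,1],
  [0,0,0,0,1],
  [0,0,0,0,1],
], newtons=20)

```text
time_s: 4.58
ee_pos: [492.9, -20.8, 79.9]
ee_rot: [-179.8, -0.0, 166.6]
force: [-0.8, -5.8, 0.9]
gripper_width: 15.9
```

Run:
```python
import numpy as np
c=np.array([598.4,-43.4]);a0=np.radians(167.55)
P=[c+108*np.array([np.cos(a),np.sin(a)]) for a in a0+np.radians(np.linspace(0,90,19))]
print(np.diff(P,axis=0).round(1).tolist())
```

```text
[[-1.6, -9.3], [-0.8, -9.4], [0.0, -9.4], [0.8, -9.4], [1.6, -9.3], [2.4, -9.1], [3.2, -8.9], [4.0, -8.5], [4.7, -8.2], [5.4, -7.7], [6.1, -7.2], [6.7, -6.7], [7.2, -6.0], [7.7, -5.4], [8.2, -4.7], [8.5, -4.0], [8.9, -3.2], [9.1, -2.4]]
```

Call:
play_rows([
  [-1.6,-9.3,0,1.5,1],
  [-0.8,-9.4,0,1.5,1],
  [0,-9.4,0,1.5,1],
  [0.8,-9.4,0,1.5,1],
  [1.6,-9.3,0,1.5,1],
  [2.4,-9.1,0,1.5,1],
  [3.2,-8.9,0,1.5,1],
  [4.0,-8.5,0,1.5,1],
  [4.7,-8.2,0,1.5,1],
  [5.4,-7.7,0,1.5,1],
  [6.1,-7.2,0,1.5,1],
  [6.7,-6.7,0,1.5,1],
  [7.2,-6.0,0,1.5,1],
  [7.7,-5.4,0,1.5,1],
  [8.2,-4.7,0,1.5,1],
  [8.5,-4.0,0,1.5,1],
  [8.9,-3.2,0,1.5,1],
  [9.1,-2.4,0,1.5,1],
  [0,0,0,0,1],
  [0,0,0,0,1],
])

```text
time_s: 7.08
ee_pos: [575.9, -148.2, 80.0]
ee_rot: [-180.0, 0.0, -166.6]
force: [-0.7, -0.7, 1.3]
gripper_width: 15.6
```

Run:
```python
from h import *
s=env.state(); print(s["ee_pos"],s["ee_rot"],s["qpos"],s["force"],s["torque"])
for n in ("scene","side"):
    im=env.grab_frame(n)[:,:,::-1]
    o=(190,165) if n=="scene" else (220,165)
    cv2.imwrite(f"pics/d_{n}.png",cv2.resize(im[o[1]:o[1]+95,o[0]:o[0]+110],None,fx=6,fy=6,interpolation=cv2.INTER_CUBIC))
a=cv2.imread("pics/d_scene.png");b=cv2.imread("pics/d_side.png")
cv2.imwrite("pics/d.png",cv2.resize(np.hstack([a,b]),None,fx=.6,fy=.6))
```

```text
[ 575.91415805 -148.17917405   80.01231379] [-1.79954112e+02  4.83608948e-02 -1.66584222e+02] [-1.55279028e+01  2.72552373e+01  9.86077275e+01 -2.06883447e-02
  5.40725088e+01 -1.18931532e+02] [-0.72133803 -0.73337705  1.28221827] [-0.2039417   0.14267671  0.03146114]
```

View pics/d.png

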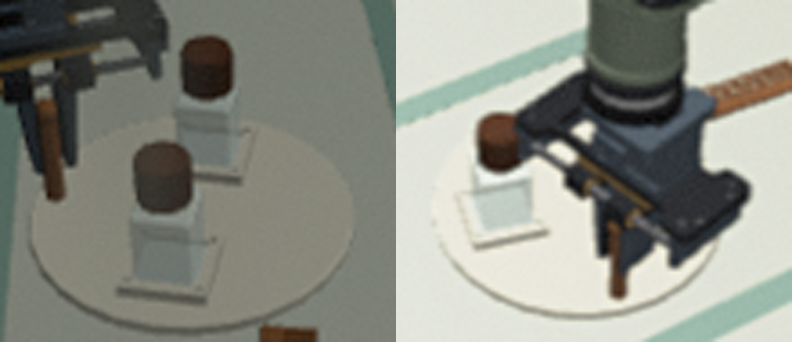

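The post moved with the gripper to the right, and the tray looks turned by a quarter. I'll release it and rise.

Call:
play_rows([
  [0,0,0,0,0],
  [0,0,0,0,0],
  [0,0,0,0,0],
  [0,0,0,0,0],
  [0,0,0,0,0],
  [0,0,20,0,0],
  [0,0,30,0,0],
  [0,0,40,0,0],
  [0,0,40,0,0],
  [-10,20,20,-9,0],
  [-20,20,0,-9,0],
  [-14,20,0,-9,0],
  [0,20,0,-9,0],
  [0,20,0,-9,0],
  [0,19,0,-8,0],
  [0,0,0,0,0],
  [0,0,0,0,0],
])

```text
time_s: 9.3
ee_pos: [531.5, -29.3, 230.0]
ee_rot: [-180.0, 0.0, 140.5]
force: [0.0, -0.6, 0.1]
gripper_width: 91.1
```

Run:
```python
from h import *
s=env.state(); print(s["ee_pos"],s["ee_rot"],s["qpos"],s["force"],s["torque"])
for X in ([532,-28.8,128],[575.2,-149,106],[664.8,-58,128]): print(wproj(X,s))
im=env.grab_frame("wrist")[:,:,::-1]; cv2.imwrite("pics/e_w.png",im)
L=[]
for n in ("scene","side"):
    im=env.grab_frame(n)[:,:,::-1]
    o=(190,165) if n=="scene" else (220,165)
    L.append(cv2.resize(im[o[1]:o[1]+95,o[0]:o[0]+110],None,fx=3.6,fy=6,interpolation=cv2.INTER_CUBIC))
    for k,X in dict(post=[575.2,-149,106],base=[575.2,-149,26],c1=[532,-28.8,111],c2=[664.8,-58,111]).items(): 
        p=proj(n,X);L[-1]=cv2.circle(L[-1],(int((p[0]+.5-o[0])*3.6),int((p[1]+.5-o[1])*6)),3,(0,255,0),-1)
cv2.imwrite("pics/e.png",np.hstack(L))
```

```text
[531.50397726 -29.31838336 229.98072778] [-1.79984187e+02  2.05403856e-02  1.40546803e+02] [-4.38025391e+00  1.43859590e+01  9.49575636e+01 -2.62260638e-02
  7.06487549e+01 -5.49183650e+01] [ 0.00444351 -0.58474289  0.12487026] [-0.01815703 -0.00312399  0.04755787]
[253.26989015 196.16923662]
[196.02081125 281.74592665]
[310.60678423 302.95232183]
```

View pics/e.png

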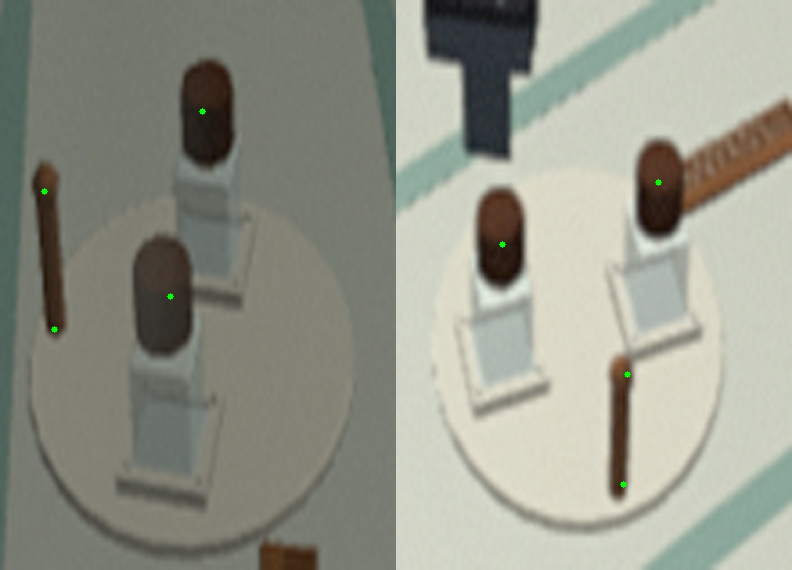

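View pics/e_w.png

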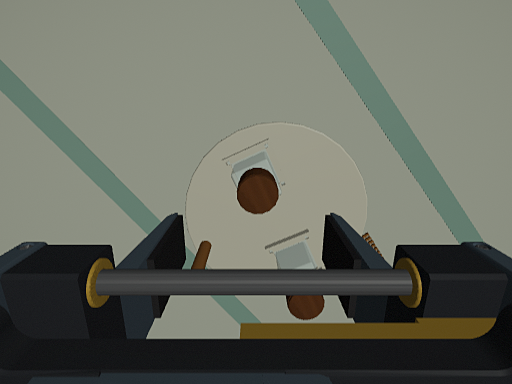

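The green predictions are off by 1–2 px in a consistent direction, so the tray looks slightly under-turned. I'll fit the angle.

Run:
```python
from h import *
from scipy.optimize import least_squares
sc=lambda x,y:((x+.5)/3.6-.5+190,(y+.5)/6-.5+165)
si=lambda x,y:((x-396+.5)/3.6-.5+220,(y+.5)/6-.5+165)
obs=[("scene","c1",sc(207,112)),("side","c1",si(501,237)),("scene","c2",sc(163,295)),("side","c2",si(660,188)),
("scene","b",sc(45,180)),("side","b",si(622,372)),("scene","p",sc(55,328)),("side","p",si(618,490))]
H={"c1":(0,68,111),"c2":(0,-68,111),"b":(-108,0,106),"p":(-108,0,26)}
def pt(p,k):
    x,y,z=H[k];c,s=np.cos(p[2]),np.sin(p[2]); return [p[0]+c*x-s*y,p[1]+s*x+c*y,z]
for n,k,uv in obs: print(n,k,onz(n,uv,H[k][2]).round(1))
f=lambda p:np.concatenate([proj(n,pt(p,k))-uv for n,k,uv in obs])
p=least_squares(f,[598,-43,1.35]).x; print(p, p[2]+.2172, f(p).round(2)); print(pt(p,"c1"),pt(p,"b"))
```

```text
scene c1 [532.9 -24.9]
side c1 [533.8 -24.4]
scene c2 [663.9 -62.8]
side c2 [664.3 -62.4]
scene b [ 566.8 -148.4]
side b [ 572.3 -146. ]
scene p [ 574.4 -148.4]
side p [ 569.4 -149.7]
[599.29705018 -43.97636291   1.29908136] 1.5162813585877086 [-0.28  0.2   0.23  0.29  0.25  0.21  0.11 -0.09  0.1   0.76 -0.21  0.74
  0.19 -0.93 -0.07 -0.5 ]
[np.float64(533.7918312317903), np.float64(-25.726259068662248), 111] [np.float64(570.3115911325938), np.float64(-148.0140635987447), 106]
```

The tray reads about 1.515 rad, roughly 6 mm short at the post and just outside the sprung zone. I'll re-grip the post with the jaws tangential so the grip itself sets the angle.

Call:
play_rows([
  [6,-17,0,-10.5,0],
  [7,-20,0,-10.5,0],
  [8,-22,0,-10.5,0],
  [8,-22,0,-10.5,0],
  [8,-22,0,-10.5,0],
  [7,-17,0,-10.5,0],
  [0,0,-30,0,0],
  [0,0,-40,0,0],
  [0,0,-40,0,0],
  [0,0,-25,0,0],
  [0,0,-15,0,0],
  [0,0,0,0,0],
  [0,0,0,0,1],
  [0,0,0,0,1],
  [0,0,0,0,1],
  [0,0,0,0,1],
  [0,0,0,0,1],
  [0,0,0,0,1],
  [0,0,0,0,1],
  [0,0,0,0,1],
])

```text
time_s: 11.95
ee_pos: [575.4, -148.9, 79.9]
ee_rot: [-180.0, 0.0, 77.4]
force: [0.3, 0.1, -1.3]
gripper_width: 15.5
```

Call:
play_rows([
  [0,0,0,0,1],
  [0,0,0,0,0],
  [0,0,0,0,0],
  [0,0,0,0,0],
  [0,0,0,0,0],
  [0,0,0,0,0],
  [0,0,20,0,0],
  [0,0,40,0,0],
  [0,0,40,0,0],
  [-4,10,30,0,0],
  [-8,22,20,0,0],
  [-8,22,0,0,0],
  [-8,22,0,0,0],
  [-8,22,0,0,0],
  [-7.4,22,0,0,0],
  [0,0,0,0,0],
  [0,0,0,0,0],
])

```text
time_s: 14.08
ee_pos: [531.7, -28.6, 229.2]
ee_rot: [-179.9, 0.0, 77.5]
force: [0.6, -0.3, 0.5]
gripper_width: 91.4
```

Run:
```python
from h import *
s=env.state(); print(s["ee_pos"],s["ee_rot"],s["qpos"],s["force"],s["torque"])
L=[]
for n in ("scene","side"):
    im=env.grab_frame(n)[:,:,::-1]
    o=(190,165) if n=="scene" else (220,165)
    L.append(cv2.resize(im[o[1]:o[1]+95,o[0]:o[0]+110],None,fx=3.6,fy=6,interpolation=cv2.INTER_CUBIC))
    for k,X in dict(post=[575.2,-149,106],base=[575.2,-149,26],c1=[532,-28.8,111],c2=[664.8,-58,111]).items(): 
        p=proj(n,X);L[-1]=cv2.circle(L[-1],(int((p[0]+.5-o[0])*3.6),int((p[1]+.5-o[1])*6)),3,(0,255,0),-1)
cv2.imwrite("pics/f.png",np.hstack(L))
```

```text
[531.74602235 -28.58375351 229.2383352 ] [-1.79940686e+02  3.59209682e-02  7.74779463e+01] [-4.29803041e+00  1.44686347e+01  9.49537375e+01 -2.86889838e-02
  7.06414727e+01  8.23356669e+00] [ 0.62787545 -0.3066058   0.46326314] [-0.09764524  0.05410048 -0.01461868]
```

View pics/f.png

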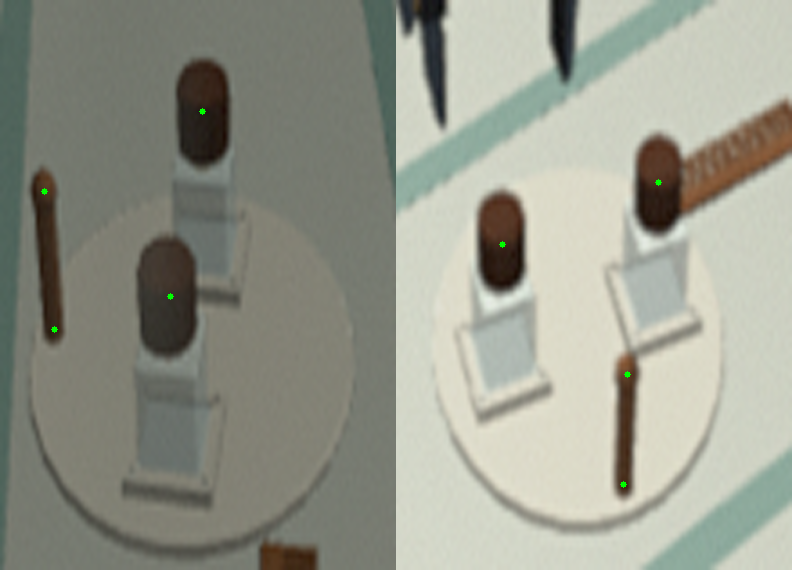

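The tray now matches the quarter-turn prediction. I'll descend on the cap, grip it, and test-turn it anticlockwise.

Call:
play_rows([
  [0.3,-0.2,-20,0,0],
  [0,0,-30,0,0],
  [0,0,-30,0,0],
  [0,0,-23,0,0],
  [0,0,-15,0,0],
  [0,0,0,0,0],
  [0,0,0,0,1],
  [0,0,0,0,1],
  [0,0,0,0,1],
  [0,0,0,0,1],
  [0,0,0,0,1],
  [0,0,0,0,1],
  [0,0,0,0,1],
], newtons=25)

```text
time_s: 15.8
ee_pos: [532.4, -29.0, 112.0]
ee_rot: [180.0, -0.0, 77.4]
force: [0.3, -0.9, 0.9]
gripper_width: 39.7
```

Run:
```python
from h import *
s=env.state(); print(s["ee_rot"],s["force"],s["torque"])
```

```text
[ 1.79990587e+02 -7.13675227e-04  7.74350586e+01] [ 0.28218718 -0.94185498  0.9119142 ] [-0.09935642  0.0113756   0.00778421]
```

Call:
play_rows([
  [0,0,0,4,1],
  [0,0,0,4,1],
  [0,0,0,4,1],
  [0,0,0,4,1],
  [0,0,0,0,1],
])

```text
time_s: 16.42
ee_pos: [531.7, -31.1, 112.5]
ee_rot: [-179.9, 0.2, 93.4]
force: [-3.6, -7.2, 4.5]
gripper_width: 39.6
```

Run:
```python
from h import *
s=env.state(); print(s["ee_rot"],s["force"],s["torque"])
```

```text
[-179.91467833    0.21067109   93.44375128] [-3.55799117 -7.21763513  4.5343059 ] [-1.46777504  0.63345752 -0.48856201]
```

The torque is −0.49 Nm and the side force is building, which means a hard stop. This looks like the reversed thread, so I'll go clockwise.

Call:
play_rows([
  [0,0,0,-4,1],
  [0,0,0,-4,1],
  [0,0,0,-4,1],
  [0,0,0,-4,1],
  [0,0,0,-5,1],
  [0,0,0,-5,1],
  [0,0,0,-5,1],
  [0,0,0,-5,1],
  [0,0,0,0,1],
])

```text
time_s: 17.55
ee_pos: [532.4, -29.0, 112.0]
ee_rot: [180.0, -0.0, 57.5]
force: [-0.3, -1.0, 1.2]
gripper_width: 40.0
```

Run:
```python
from h import *
s=env.state(); print(s["ee_rot"],s["force"],s["torque"])
```

```text
[ 1.79990217e+02 -2.89306819e-03  5.74920135e+01] [-0.26423849 -1.04513961  1.24193673] [-0.08503505  0.14037602 -0.0721222 ]
```

It turns freely clockwise, with almost no torque. The cap has turned about 24–36° so far, so I'll add another 46°.

Call:
play_rows([
  [0,0,0,-5,1],
  [0,0,0,-6,1],
  [0,0,0,-6,1],
  [0,0,0,-6,1],
  [0,0,0,-6,1],
  [0,0,0,-6,1],
  [0,0,0,-6,1],
  [0,0,0,-5,1],
  [0,0,0,0,1],
  [0,0,0,0,1],
  [0,0,0,0,1],
])

```text
time_s: 18.92
ee_pos: [532.6, -29.1, 112.0]
ee_rot: [180.0, -0.0, 11.5]
force: [0.5, -0.2, 0.3]
gripper_width: 39.8
```

Run:
```python
from h import *
s=env.state(); print(s["ee_rot"],s["force"],s["torque"])
```

```text
[ 1.79981674e+02 -2.29823834e-02  1.14929619e+01] [ 0.51681418 -0.24974756  0.25343257] [-0.19960419  0.05941485  0.02573704]
```

Call:
play_rows([
  [0,0,2,0,1],
  [0,0,3,0,1],
  [0,0,0,0,1],
])

```text
time_s: 19.3
ee_pos: [532.4, -28.9, 117.2]
ee_rot: [180.0, -0.0, 11.4]
force: [-0.3, 0.1, -0.8]
gripper_width: 40.0
```

The 5 mm rise met no resistance, so the cap is free. I'll lift it straight up by 85 mm in all.

Call:
play_rows([
  [0,0,5,0,1],
  [0,0,8,0,1],
  [0,0,10,0,1],
  [0,0,12,0,1],
  [0,0,12,0,1],
  [0,0,12,0,1],
  [0,0,11,0,1],
  [0,0,6,0,1],
  [0,0,4,0,1],
  [0,0,0,0,1],
  [0,0,0,0,1],
  [0,0,0,0,1],
  [0,0,0,0,1],
])

```text
time_s: 20.92
ee_pos: [532.3, -29.0, 196.8]
ee_rot: [-180.0, 0.0, 11.4]
force: [0.0, 0.0, -0.2]
gripper_width: 40.0
```

Run:
```python
from h import *
s=env.state(); print(s["ee_pos"],s["qvel"].round(2),s["force"],s["gripper_width"])
L=[]
for n in ("scene","side"):
    im=env.grab_frame(n)[:,:,::-1]; cv2.imwrite(f"pics/g_{n}.png",im)
    o=(190,145) if n=="scene" else (220,150)
    L.append(cv2.resize(im[o[1]:o[1]+110,o[0]:o[0]+110],None,fx=3.6,fy=5,interpolation=cv2.INTER_CUBIC))
    for k,X in dict(post=[575.2,-149,106],base=[575.2,-149,26],c2=[664.8,-58,111]).items(): 
        p=proj(n,X);L[-1]=cv2.circle(L[-1],(int((p[0]+.5-o[0])*3.6),int((p[1]+.5-o[1])*5)),2,(0,255,0),-1)
cv2.imwrite("pics/g.png",np.hstack(L))
```

```text
[532.30468036 -29.01666803 196.76513246] [-0.05 -0.03 -0.07  0.08  0.09  0.  ] [ 0.03888062  0.02775031 -0.15465235] 39.954772924751026
```

View pics/g.png

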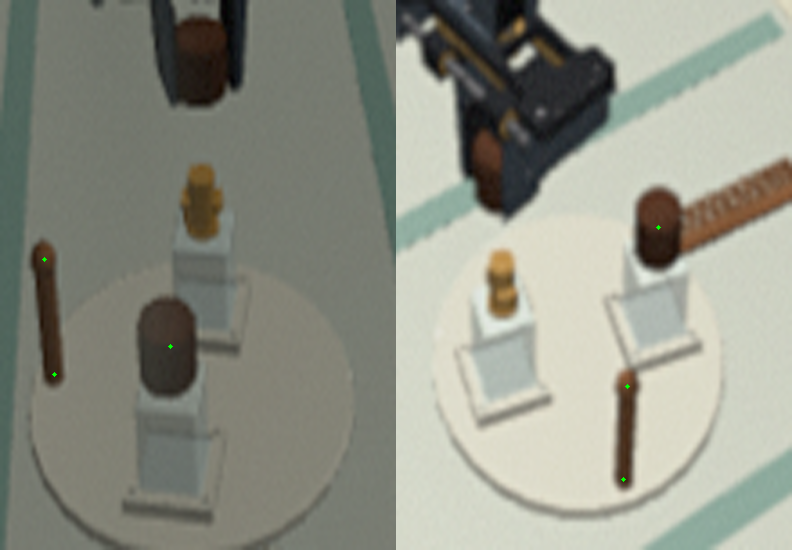

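View pics/g_scene.png

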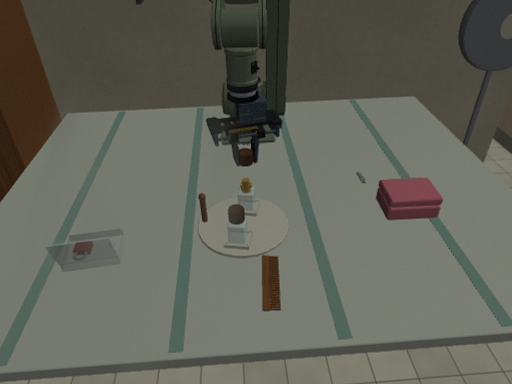

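The cap hangs in the jaws at about (246,157) in the scene picture, and the bare neck shows at (246,185). The other cap, the tray and the bystanders are all in place. I'm handing it in.

Run:
```python
from workcell import env
env.job_done(); s=env.state(); print(s["time_s"],s["ee_pos"],s["gripper_width"])
```

```text
the job is handed in; nothing more can be done
the job is handed in; nothing more can be done
```

The tray is at its quarter-turn stop, and the cap from the left-starting bottle is off and held in the gripper about 85 mm above its seat. I handed the job in at about 21 s of the 58 s allowed; it reports no verdict.

- **Tray:** the first turn ended slightly short, at about 1.515 rad by my fit, just outside the sprung zone. I re-gripped the post with the jaws tangential and brought it to 1.571. In the last pictures the post is on its prediction. The other cap is still about 1 px off, at most 0.03 rad, which is inside the 0.09 rad allowed.
- **Cap:** anticlockwise hit a hard stop (about 0.5 Nm), so this bottle has the reversed thread. Clockwise it turned freely. I turned it an estimated 70–82°, and it lifted without resistance. The jaws closed to 40 mm, the cap's width, and the arm was still.
- **Not directly measured:** the turn angle is a range because the cap slipped in the jaws at the stop.
- **Other items:** the other bottle's cap is on. By eye, the padlock, comb, jewellery box and nail clipper had not moved.

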